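# Start the workshop machines in order

### The arm

A 6-joint arm with a two-finger parallel gripper is mounted at the origin on the work surface. World frame = base frame: x ahead of the robot, y to its left, z up, the work surface at z = 0. Lengths are in m, angles in rad, forces in N, time in s.
With the tool pointing down it reaches from about 0.3 to 0.775 m from the base axis. Payload 14.6 kg.
Tool frame: the origin (TCP) lies at the very end of the fingers, on their centre line; the grasp point (between the pads) lies 19 mm behind it; z points along the fingers, y is the direction in which the jaws open and shut (so a half turn about z gives the same grasp; the last joint's range is limited). The gripper opens to 94 mm and grips with 3 to 60 N. Pads are 16 mm wide; open, the fingers measure 119 mm over their backs; the gripper's body (75 mm by 177 mm) begins 78 mm behind the grasp point.
Start: joints at [-1.206, 0.3, 1.521, -0, 1.321, -0.067], TCP at [0.23, -0.5, 0.205] pointing down, gripper open.
Joint ranges: [-3.03, 3.03], [-0.79, 2.21], [0.23, 2.52], [-1.04, 4.18], [0, 3.07], [-2.55, 2.55]. Speed limits (rad/s): [2.22, 2.22, 2.57, 3.14, 3.14, 3.14].

### API

Orientations are given as [roll, pitch, yaw] about the fixed x, y, z axes, in that order (R = Rz(yaw) Ry(pitch) Rx(roll)).
In Python, from station import status, camera, ctrl gives the robot as it stands. The module is installed in compiled form; this text tells all that it offers.
- The arm moves only by the shell command python3 -m jog 'ROWS' [FORCE]. ROWS is JSON, a list of rows, each a list of 7 numbers: the shift along the tool's x, y, z each as a share of 1000 mm, from -1 to 1, then the turn, a rotation vector about the tool's x, y, z each as a share of pi/2 rad, from -1 to 1, then the opening, from -1 (shut) to 1 (fully open), so that 0 is half open. A call has 1 to 20 rows; each row is the pose to reach, as a shift and turn from the pose measured when the call began, along the tool's axes at that moment; what a row does not reach only later rows make up. A row lasts 1/10 s, in which the tool goes at most 50 mm and 8.59 degrees, less where a joint would pass 70% of its speed; a pose out of reach is approached as far as the arm can. A call with a number of a shift or a turn outside -1 to 1 is refused whole. A call with a gripper value outside its range is refused whole. The fingers move at their own pace and stop on an object; FORCE is the grip in N (left out, the last holds). Time passes only in rows, so rows that repeat a pose let the fingers close. It gives the time, the measured TCP pose, the force and the opening at its end, in the units of the state.
- status.get_obs(): the state, without advancing time (a new reading comes with each control period).
- camera(name): name is "side" or "top" or "wrist"; returns a dict with "image" (480x640x3 uint8, red, green, blue), "fx", "fy", "cx", "cy" (pixels), "world_from_camera" (4x4, takes a point from camera to world coordinates). Camera axes: x right, y down, z forward; pixel columns grow to the right and rows downward; lengths in m; the calibration is good to about 2 mm. A picture is of the moment at which its call begins. There is no depth.
- ctrl.hand_in(): hands the job in, once; it reports no verdict.
The state is a dict: "time_s": time; "qpos": joint angles; "joint_vel": joint speeds; "tau": joint torques, N m; "ee_pos": TCP position; "eef_rot": TCP orientation; "force": force on the tool from outside, world axes, zero at the start; "moment": the same for the moment, N m; "grip_width": finger opening in m.
Only numpy, scipy, OpenCV 4.12 (cv2) and the standard library are available. Lean on these libraries where they do the work, as an engineer would, in place of code of your own. Each camera call takes 0.05 s, during which the arm holds its last target.

### The job

Before sawing, switch the machines on at the four switch boxes on the bench: lightly press in the bar-shaped plunger first (air filter), then the square one (dust extractor), then the small flat round one (saw), pushing each in until it stays in before going to the next. Only press: leave the boxes standing where they are, do not lift anything, do not press the wide mushroom-headed stop, and do not disturb the other things on the bench.

Things in the scene. Friction and masses are not known exactly. Their poses are not given: they have to be found in the camera images.
- bar_box: loose grey switch box standing on the bench, 70 mm (x) by 100 mm (y) by 45 mm high, 0.5 to 0.85 kg, rubber foot; origin at the centre of its underside, z up. The one white plunger on the middle of its top is a long narrow bar, 20 mm (box x) by 74 mm (box y).
- bar_top (a point): centre of the top face of the bar plunger, 70 mm above the bench while it is out (25 mm above the box); it goes down with the plunger
- bar_plunger (a joint): how far the plunger is pushed in, m: 0 = out, 0.020 = hard stop (no need to go there; still 5 mm proud of the box). It slides straight down; the push needed grows from 3 N at first to 4.4 N at 0.004, 6.5 N at 0.010 and 10 N at 0.020. Let go, it stays where it was left, or comes back up to about 0.008 if pushed deeper. It counts as in from 0.004; about 0.010 is a good press.
- square_box: loose grey switch box standing on the bench, 70 mm (x) by 100 mm (y) by 45 mm high, 0.5 to 0.85 kg, rubber foot; origin at the centre of its underside, z up. The one white plunger on the middle of its top is a square block, 40 x 40 mm.
- square_top (a point): centre of the top face of the square plunger, 70 mm above the bench while it is out (25 mm above the box); it goes down with the plunger
- square_plunger (a joint): how far the plunger is pushed in, m: 0 = out, 0.020 = hard stop (no need to go there; still 5 mm proud of the box). It slides straight down; the push needed grows from 3 N at first to 4.4 N at 0.004, 6.5 N at 0.010 and 10 N at 0.020. Let go, it stays where it was left, or comes back up to about 0.008 if pushed deeper. It counts as in from 0.004; about 0.010 is a good press.
- round_box: loose grey switch box standing on the bench, 70 mm (x) by 100 mm (y) by 45 mm high, 0.5 to 0.85 kg, rubber foot; origin at the centre of its underside, z up. The one white plunger on the middle of its top is a small flat-topped round button, 26 mm across.
- round_top (a point): centre of the top face of the round plunger, 70 mm above the bench while it is out (25 mm above the box); it goes down with the plunger
- round_plunger (a joint): how far the plunger is pushed in, m: 0 = out, 0.020 = hard stop (no need to go there; still 5 mm proud of the box). It slides straight down; the push needed grows from 3 N at first to 4.4 N at 0.004, 6.5 N at 0.010 and 10 N at 0.020. Let go, it stays where it was left, or comes back up to about 0.008 if pushed deeper. It counts as in from 0.004; about 0.010 is a good press.
- mushroom_box: loose grey switch box standing on the bench, 70 mm (x) by 100 mm (y) by 45 mm high, 0.5 to 0.85 kg, rubber foot; origin at the centre of its underside, z up. The one white plunger on the middle of its top is a wide domed mushroom head, 56 mm across (the stop).
- mushroom_top (a point): centre of the top face of the mushroom plunger, 70 mm above the bench while it is out (25 mm above the box); it goes down with the plunger
- mushroom_plunger (a joint): how far the plunger is pushed in, m: 0 = out, 0.020 = hard stop (no need to go there; still 5 mm proud of the box). It slides straight down; the push needed grows from 3 N at first to 4.4 N at 0.004, 6.5 N at 0.010 and 10 N at 0.020. Let go, it stays where it was left, or comes back up to about 0.008 if pushed deeper. It must stay out.
- glue_bottle: yellow glue bottle, 48 mm across, 85 mm tall, standing; bystander, loose; origin on its underside at the middle
- screw_jar: glass screw jar with steel cap, 56 mm across, 70 mm tall, standing; bystander, loose; origin on its underside at the middle
- tape_measure: black tape measure, 60 x 34 x 60 mm tall; bystander, loose; origin on its underside at the middle
- offcut: wooden offcut, 50 x 95 x 35 mm tall; bystander, loose; origin on its underside at the middle
- sanding_block: cork sanding block, 65 x 110 x 34 mm tall; bystander, loose; origin on its underside at the middle
- hammer: hammer lying flat; bystander, loose; origin on its underside
- wrench: steel wrench lying flat; bystander, loose; origin on its underside
- plane: hand plane, 240 x 58 mm, 110 mm tall at its handle; bystander, loose; origin on its underside at the middle

How it is judged:
By the outcome, as a careful person would: the job done as asked, in the order asked, and still so for the second after the job is handed in, with the robot touching nothing.
It also fails if it takes over 45 s, if anything falls off the work surface, if the arm or the gripper's body presses on something with over 40 N, if the wrist force passes 120 N, or if a joint passes its speed limit or range.

## Working session

There is one attempt and no reset: what is moved stays moved. The work goes in short steps, Python scripts to look and compute and a shell command to move; the robot and the scene stay as the last step left them, time stands still between calls to the robot, and variables do not carry over. Pictures are saved under pics/ and viewed, and the job is handed in when it is done.

```bash
mkdir -p pics; python3 - <<'E'
from station import status,camera
import cv2
o=status.get_obs();print({k:o[k] for k in o})
for n in("top","side"):
    c=camera(n);cv2.imwrite(f"pics/{n}0.png",c["image"][:,:,::-1]);print(n,c["fx"],c["cx"],c["cy"],c["world_from_camera"])
E
```

```text
{'time_s': 0.0, 'qpos': array([-1.20561400e+00,  3.00452757e-01,  1.52158207e+00, -1.60217434e-05,
        1.32071211e+00, -6.65906026e-02]), 'joint_vel': array([-0.00060936, -0.000885  ,  0.00070824, -0.00168241,  0.00041907,
        0.00010428]), 'tau': array([ 6.57914079e-04, -5.31807339e+01, -3.52734125e+01,  7.08531705e-02,
        2.44307349e-02, -1.10035855e-04]), 'ee_pos': array([ 0.23006762, -0.49927491,  0.20489598]), 'eef_rot': array([-3.14043989e+00, -6.13233574e-05,  4.31776866e-01]), 'force': array([-0.4170916 ,  0.2437213 , -0.13163589]), 'moment': array([-0.01807436,  0.10324897,  0.02700131]), 'grip_width': 0.09404717513393246}
top 600.5230919065874 332.37088730541956 238.71275104946787 [[-0.04639064 -0.97477615  0.21831024  0.25387615]
 [-0.99891629  0.04609212 -0.00646267  0.01701946]
 [-0.00376273 -0.21837346 -0.97585802  1.63429687]
 [ 0.          0.          0.          1.        ]]
side 542.4215588373341 320.67969639375235 251.314102487601 [[-0.90504645 -0.26415297  0.33333786  0.08626271]
 [-0.42472734  0.5202255  -0.74092653  1.10998618]
 [ 0.02230709 -0.81215063 -0.58302123  0.95866097]
 [ 0.          0.          0.          1.        ]]
```

View pics/top0.png

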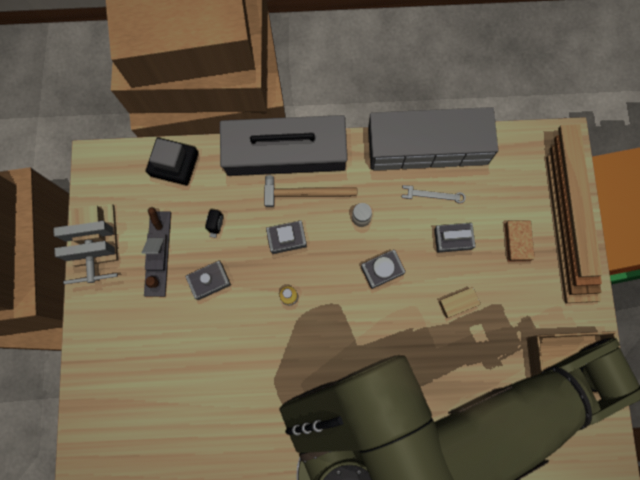

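View pics/side0.png

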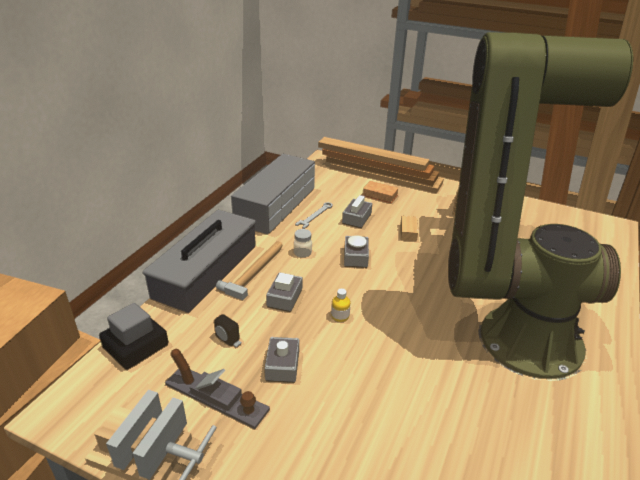

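The top view shows the bar plunger at about (457,236), the square at (286,235), the round at (205,279) and the mushroom at (384,267). The side view shows them at about (358,204), (285,281), (283,348) and (357,242). Next I segment the white tops and cross-check the two views.

```bash
cat > h.py <<'E'
import numpy as np,cv2
from station import status,camera
def ray(c,u,v):
    M=np.array(c["world_from_camera"]);d=M[:3,:3]@np.array([(u-c["cx"])/c["fx"],(v-c["cy"])/c["fy"],1]);return M[:3,3],d/np.linalg.norm(d)
def plane(c,u,v,z):
    o,d=ray(c,u,v);return o+d*(z-o[2])/d[2]
def tri(r1,r2):
    (a,d),(b,e)=r1,r2
    t=np.linalg.lstsq(np.c_[d,-e],b-a,rcond=None)[0];p=a+d*t[0];q=b+e*t[1];return (p+q)/2,np.linalg.norm(p-q)
def blob(img,u,v,r,thr):
    x0,y0=int(u-r),int(v-r);w=img[y0:y0+2*r+1,x0:x0+2*r+1].astype(int)
    m=((w.min(2)>thr)&(w.max(2)-w.min(2)<45)).astype(np.uint8)
    n,l,s,ce=cv2.connectedComponentsWithStats(m)
    i=1+np.argmax(s[1:,4]);cn=cv2.findContours((l==i).astype(np.uint8),0,2)[0][0]
    return ce[i]+[x0,y0],s[i,4],cn.reshape(-1,2)+[x0,y0]
E
python3 - <<'E'
from h import *
T=camera("top");S=camera("side")
P={"bar":((457,236),(358,204)),"square":((286,235),(285,281)),"round":((205,279),(283,348)),"mush":((384,267),(357,242))}
for k,(a,b) in P.items():
    ct,n,cn=blob(T["image"],*a,17,165);cs,m,_=blob(S["image"],*b,15,200)
    p=plane(T,*ct,.07);q=plane(S,*cs,.07);t,g=tri(ray(T,*ct),ray(S,*cs))
    W=np.array([plane(T,*c,.07)[:2] for c in cn]);r=cv2.minAreaRect((W*1000).astype(np.float32))
    print(k,ct.round(1),n,cs.round(1),m,"T",p.round(4),"S",q.round(4),"tri",t.round(4),round(g,4),"rect",np.round(r[1]),round(r[2],1),"reach",np.hypot(*p[:2]).round(3))
def crop(I,u,v,r=24): return cv2.resize(I["image"][v-r:v+r,u-r:u+r],(200,200),interpolation=0)
cv2.imwrite("pics/crop.png",np.vstack([np.hstack([crop(C,*P[k][i]) for k in P]) for i,C in((0,T),(1,S))])[:,:,::-1])
E
```

```text
Traceback (most recent call last):
  File "h.py", line 14, in blob
    i=1+np.argmax(s[1:,4]);cn=cv2.findContours((l==i).astype(np.uint8),0,2)[0][0]
        ~~~~~~~~~^^^^^^^^^
ValueError: attempt to get argmax of an empty sequence
```

```bash
sed -i 's/    n,l,s,ce=/    m*=1\n    n,l,s,ce=/' h.py; cat > meas.py <<'E'
from h import *
T=camera("top");S=camera("side")
P={"bar":((457,236),(358,204)),"square":((286,235),(285,281)),"round":((205,279),(283,348)),"mush":((384,267),(357,242))}
def crop(I,u,v,r=24): return cv2.resize(I["image"][v-r:v+r,u-r:u+r],(200,200),interpolation=0)
cv2.imwrite("pics/crop.png",np.vstack([np.hstack([crop(C,*P[k][i]) for k in P]) for i,C in((0,T),(1,S))])[:,:,::-1])
for k,(a,b) in P.items():
    for C,(u,v) in((T,a),(S,b)): print(k,C["image"][v-12:v+13:3,u-12:u+13:3].min(2).max(), C["image"][v-12:v+13,u-12:u+13].min(2).max())
for k,(a,b) in P.items():
    ct,n,cn=blob(T["image"],*a,17,140);cs,m,_=blob(S["image"],*b,15,165)
    p=plane(T,*ct,.07);q=plane(S,*cs,.07);t,g=tri(ray(T,*ct),ray(S,*cs))
    W=np.array([plane(T,*c,.07)[:2] for c in cn]);r=cv2.minAreaRect((W*1000).astype(np.float32))
    print(k,ct.round(1),n,cs.round(1),m,"T",p.round(4),"S",q.round(4),"tri",t.round(4),round(g,4),"rect",np.round(r[1]),round(r[2],1),"reach",np.hypot(*p[:2]).round(3))
E
python3 meas.py
```

```text
bar 151 152
bar 231 233
square 152 152
square 231 233
round 151 151
round 233 233
mush 151 152
mush 232 232
bar [457.3 234. ] 147 [357.7 200.6] 74 T [ 0.6009 -0.3274  0.07  ] S [ 0.607  -0.3286  0.07  ] tri [ 0.6033 -0.3266  0.0712] 0.0055 rect [16. 68.] 1.8 reach 0.684
square [284.9 233.7] 171 [284.1 278. ] 146 T [0.6235 0.1329 0.07  ] S [0.6291 0.1329 0.07  ] tri [0.6258 0.1336 0.0708] 0.0052 rect [35. 35.] 9.0 reach 0.638
round [204.6 277.8] 47 [282.  344.5] 75 T [0.5143 0.3475 0.07  ] S [0.519  0.3475 0.07  ] tri [0.5163 0.348  0.0709] 0.0043 rect [17. 18.] 43.9 reach 0.621
mush [383.6 266.8] 266 [356.8 240.4] 152 T [ 0.5216 -0.1249  0.07  ] S [ 0.5241 -0.1159  0.07  ] tri [ 0.5249 -0.1249  0.0635] 0.0045 rect [45. 46.] 86.5 reach 0.536
```

View pics/crop.png

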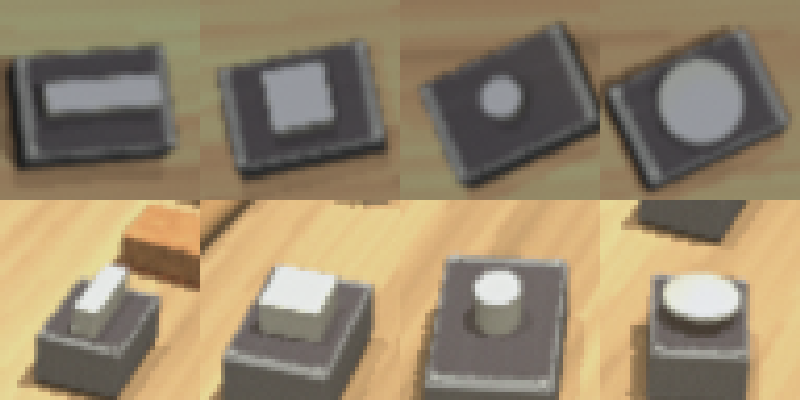

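```bash
cat >> h.py <<'E'
from scipy.spatial.transform import Rotation as Ro
def shift(p):
    o=status.get_obs();R=Ro.from_euler("xyz",o["eef_rot"]).as_matrix()
    print("t",round(o["time_s"],2),"tcp",o["ee_pos"].round(4),"F",o["force"].round(2),"grip",round(o["grip_width"],4),"shift for",p,":",(R.T@(np.array(p)-o["ee_pos"])).round(4))
E
python3 -c "
from h import *
shift([.604,-.328,.15])"
```

```text
t 0.3 tcp [ 0.2301 -0.4994  0.2053] F [ 0.64 -0.82 -0.53] grip 0.0939 shift for [0.604, -0.328, 0.15] : [0.4113 0.0008 0.0553]
```

```bash
python3 -m jog '[[0.1,0,0.0,0,0,0,-1],[0.2,0,0.0,0,0,0,-1],[0.3,0,0.02,0,0,0,-1],[0.411,0.001,0.055,0,0,0,-1],[0.411,0.001,0.055,0,0,0,-1],[0.411,0.001,0.055,0,0,0,-1],[0.411,0.001,0.055,0,0,0,-1],[0.411,0.001,0.055,0,0,0,-1],[0.411,0.001,0.055,0,0,0,-1],[0.411,0.001,0.055,0,0,0,-1],[0.411,0.001,0.055,0,0,0,-1],[0.411,0.001,0.055,0,0,0,-1],[0.411,0.001,0.055,0,0,0,-1],[0.411,0.001,0.055,0,0,0,-1]]' 10
cat > look.py <<'E'
import sys
from h import *
i=sys.argv[1]
W=camera("wrist");S=camera("side")
cv2.imwrite(f"pics/w{i}.png",np.hstack([cv2.resize(W["image"],(400,300)),cv2.resize(S["image"],(400,300))])[:,:,::-1])
cv2.imwrite(f"pics/wf{i}.png",W["image"][:,:,::-1])
print(np.array(W["world_from_camera"]).round(3).tolist(),W["fx"])
E
python3 look.py 1
```

```text
time_s: 1.7
ee_pos: [0.6033, -0.329, 0.1508]
eef_rot: [3.141, -0.0, 0.431]
force: [-1.6, 0.6, 0.5]
grip_width: 0.0005
[[0.418, -0.871, -0.258, 0.68], [-0.909, -0.401, -0.118, -0.294], [-0.001, 0.284, -0.959, 0.331], [0.0, 0.0, 0.0, 1.0]] 362.3518934442681
```

View pics/w1.png

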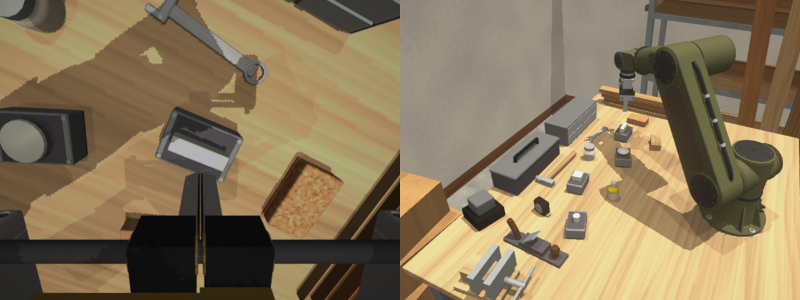

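The wrist view shows the closed fingertips at about (201,178) at half scale, in front of the bar plunger at about (198,153), which is partly in shadow. I'll measure the bar's corners at full size.

```bash
python3 - <<'E'
import cv2
i=cv2.imread("pics/wf1.png")[160:310,240:400]
cv2.imwrite("pics/wz1.png",cv2.resize(i,None,fx=5,fy=4,interpolation=2))
cv2.imwrite("pics/wz1.png",cv2.resize(i,(640,600),interpolation=2))
E
```

```text
(no output)
```

View pics/wz1.png

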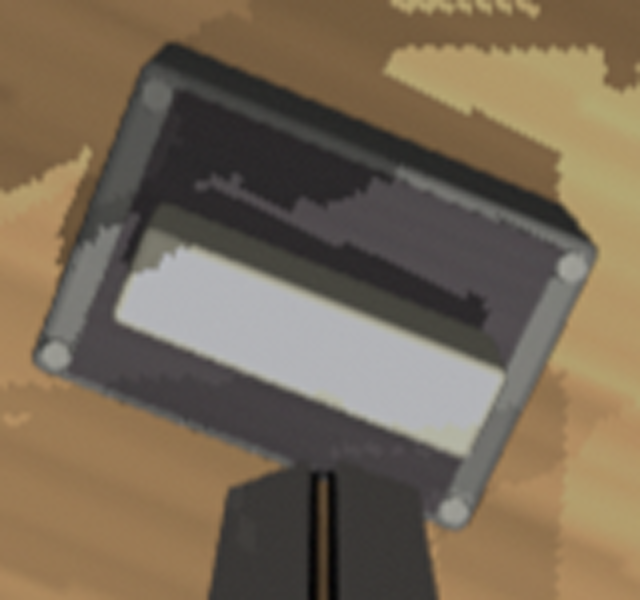

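```bash
python3 - <<'E'
from h import *
W=camera("wrist")
f=lambda p,z:np.array([plane(W,240+a/4,160+b/4,z) for a,b in p])
c=f([(115,318),(462,455),(503,370),(150,230)],.07);s=f([(155,95),(572,265),(455,512),(55,355)],.045)
for q in(c,s): print(q.mean(0).round(4),np.linalg.norm(np.diff(q[:,:2],axis=0),axis=1).round(4))
d=c[1]-c[0];print(np.degrees(np.arctan2(d[1],d[0])))
g=c.mean(0);g[2]=.075;shift(g)
E
```

```text
[ 0.6033 -0.3268  0.07  ] [0.0715 0.0188 0.0715]
[ 0.6025 -0.3272  0.045 ] [0.0906 0.0591 0.091 ]
-88.01835911660103
t 1.85 tcp [ 0.6036 -0.3286  0.1505] F [ 0.   -0.58  0.11] grip 0.0007 shift for [ 0.60326055 -0.32680104  0.075     ] : [ 0.0004 -0.0018  0.0755]
```

All three measurements agree: the bar centre is at (0.603,-0.327) and its size is as given. Pressing now.

```bash
python3 -m jog '[[0,-0.002,0.04,0,0,0,-1],[0,-0.002,0.065,0,0,0,-1],[0,-0.002,0.075,0,0,0,-1],[0,-0.002,0.078,0,0,0,-1],[0,-0.002,0.08,0,0,0,-1],[0,-0.002,0.082,0,0,0,-1],[0,-0.002,0.084,0,0,0,-1],[0,-0.002,0.086,0,0,0,-1],[0,-0.002,0.088,0,0,0,-1],[0,-0.002,0.09,0,0,0,-1],[0,-0.002,0.09,0,0,0,-1],[0,-0.002,0.09,0,0,0,-1]]'
```

```text
time_s: 3.05
ee_pos: [0.6031, -0.327, 0.0609]
eef_rot: [3.141, -0.001, 0.431]
force: [2.7, -1.9, 4.7]
grip_width: 0.0007
```

```bash
python3 -m jog '[[0,0,-0.005,0,0,0,-1],[0,0,-0.02,0,0,0,-1],[0,0,-0.06,0,0,0,-1],[0,0,-0.09,0,0,0,-1],[0,0,-0.09,0,0,0,-1],[0,0,-0.09,0,0,0,-1]]'
python3 look.py 2; python3 - <<'E'
import cv2
i=cv2.imread("pics/wf2.png")[160:310,240:400]
cv2.imwrite("pics/wz2.png",cv2.resize(i,(640,600),interpolation=2))
E
```

```text
time_s: 3.65
ee_pos: [0.6031, -0.327, 0.152]
eef_rot: [3.14, -0.001, 0.431]
force: [-0.2, 0.4, -0.1]
grip_width: 0.0
[[0.418, -0.871, -0.256, 0.679], [-0.908, -0.401, -0.119, -0.292], [0.001, 0.283, -0.959, 0.332], [0.0, 0.0, 0.0, 1.0]] 362.3518934442681
```

View pics/wz2.png

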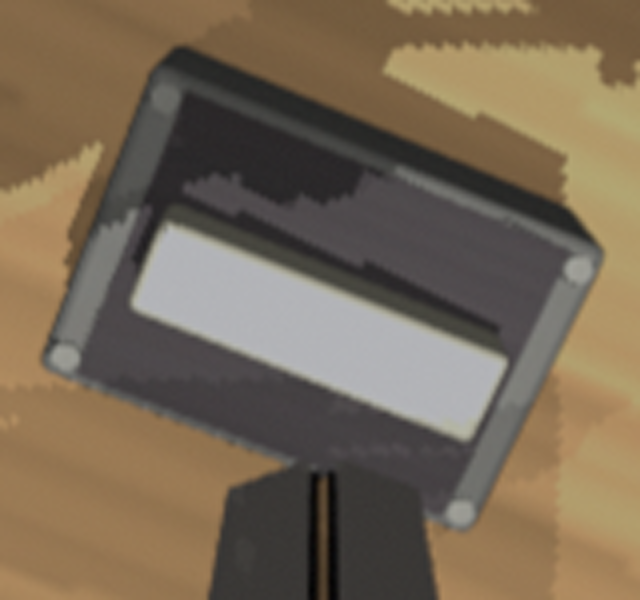

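The bar now stands visibly lower: its visible front wall has halved and stays that way. The box has not moved. Next is the square.

```bash
python3 -c "
from h import *
shift([.626,.131,.15])"
```

```text
t 3.75 tcp [ 0.6026 -0.3267  0.15  ] F [-1.13  0.24  0.12] grip 0.0005 shift for [0.626, 0.131, 0.15] : [ 2.126e-01 -4.060e-01  2.000e-04]
```

```bash
python3 -m jog '[[0.213,-0.406,0,0,0,0,-1],[0.213,-0.406,0,0,0,0,-1],[0.213,-0.406,0,0,0,0,-1],[0.213,-0.406,0,0,0,0,-1],[0.213,-0.406,0,0,0,0,-1],[0.213,-0.406,0,0,0,0,-1],[0.213,-0.406,0,0,0,0,-1],[0.213,-0.406,0,0,0,0,-1],[0.213,-0.406,0,0,0,0,-1],[0.213,-0.406,0,0,0,0,-1],[0.213,-0.406,0,0,0,0,-1],[0.213,-0.406,0,0,0,0,-1],[0.213,-0.406,0,0,0,0,-1],[0.213,-0.406,0,0,0,0,-1]]'
python3 look.py 3; python3 - <<'E'
import cv2
i=cv2.imread("pics/wf3.png")[160:310,240:400]
cv2.imwrite("pics/wz3.png",cv2.resize(i,(640,600),interpolation=2))
E
```

```text
time_s: 5.15
ee_pos: [0.6264, 0.1298, 0.1502]
eef_rot: [-3.141, 0.0, 0.43]
force: [-0.0, -0.2, -0.6]
grip_width: 0.0006
[[0.417, -0.871, -0.259, 0.703], [-0.909, -0.4, -0.117, 0.164], [-0.001, 0.284, -0.959, 0.33], [0.0, 0.0, 0.0, 1.0]] 362.3518934442681
```

View pics/wz3.png

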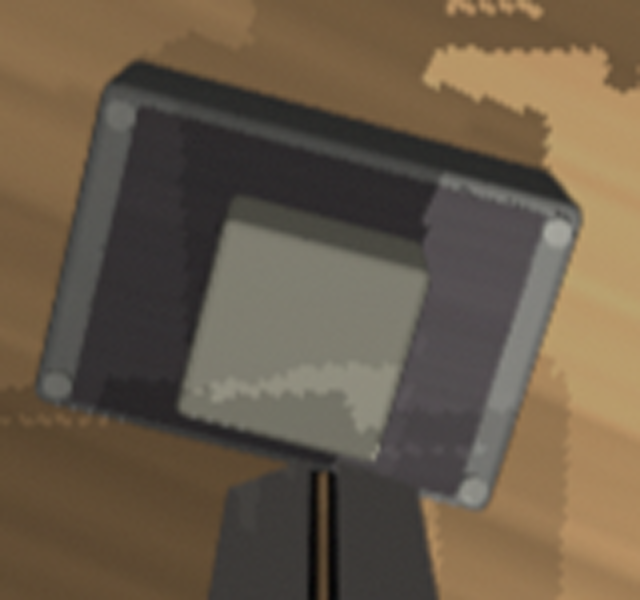

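The zoomed view has the square's top corners at (230,218), (428,270), (378,460) and (180,412). The box screws are at (120,115), (558,234), (474,490) and (56,386).

```bash
python3 - <<'E'
from h import *
W=camera("wrist")
f=lambda p,z:np.array([plane(W,240+a/4,160+b/4,z) for a,b in p])
c=f([(230,218),(428,270),(378,460),(180,412)],.07);s=f([(120,115),(558,234),(474,490),(56,386)],.045)
for q in(c,s): print(q.mean(0).round(4),np.linalg.norm(np.diff(q[:,:2],axis=0),axis=1).round(4))
g=c.mean(0);g[2]=.06;shift(g)
E
```

```text
[0.6262 0.1334 0.07  ] [0.0379 0.039  0.0392]
[0.625  0.1334 0.045 ] [0.0908 0.058  0.0909]
t 5.3 tcp [0.6264 0.1305 0.1503] F [-0.07 -0.27  1.15] grip 0.0005 shift for [0.62622162 0.13344031 0.06      ] : [ 0.0011 -0.0027  0.0903]
```

```bash
python3 -m jog '[[0.001,-0.003,0.04,0,0,0,-1],[0.001,-0.003,0.065,0,0,0,-1],[0.001,-0.003,0.075,0,0,0,-1],[0.001,-0.003,0.078,0,0,0,-1],[0.001,-0.003,0.08,0,0,0,-1],[0.001,-0.003,0.082,0,0,0,-1],[0.001,-0.003,0.084,0,0,0,-1],[0.001,-0.003,0.086,0,0,0,-1],[0.001,-0.003,0.088,0,0,0,-1],[0.001,-0.003,0.09,0,0,0,-1],[0.001,-0.003,0.09,0,0,0,-1],[0.001,-0.003,0.09,0,0,0,-1]]'; python3 -m jog '[[0,0,-0.005,0,0,0,-1],[0,0,-0.02,0,0,0,-1],[0,0,-0.06,0,0,0,-1],[0,0,-0.09,0,0,0,-1],[0,0,-0.09,0,0,0,-1],[0,0,-0.09,0,0,0,-1]]'
python3 look.py 4; python3 - <<'E'
import cv2
i=cv2.imread("pics/wf4.png")[160:310,240:400]
cv2.imwrite("pics/wz4.png",cv2.resize(i,(640,600),interpolation=2))
from h import *
shift([.5165,.3475,.15])
E
```

```text
time_s: 6.5
ee_pos: [0.6265, 0.1337, 0.0607]
eef_rot: [-3.141, -0.001, 0.43]
force: [3.1, -0.2, 4.4]
grip_width: 0.0008
time_s: 7.1
ee_pos: [0.6263, 0.1337, 0.1515]
eef_rot: [3.142, -0.002, 0.43]
force: [-0.2, -0.3, -0.5]
grip_width: 0.0007
[[0.417, -0.872, -0.257, 0.703], [-0.909, -0.401, -0.117, 0.168], [-0.001, 0.282, -0.959, 0.332], [0.0, 0.0, 0.0, 1.0]] 362.3518934442681
t 7.2 tcp [0.6258 0.1335 0.1497] F [-0.01  0.6   0.14] grip 0.0003 shift for [0.5165, 0.3475, 0.15] : [-1.01e-02 -2.40e-01 -1.00e-04]
```

View pics/wz4.png

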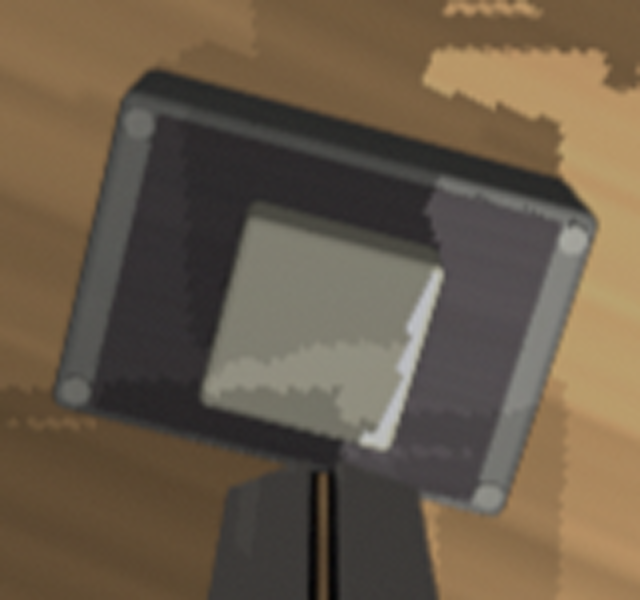

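The square is in: its visible wall has about halved and the box has not shifted. Next is the round one.

```bash
python3 -m jog '[[-0.01,-0.24,0,0,0,0,-1],[-0.01,-0.24,0,0,0,0,-1],[-0.01,-0.24,0,0,0,0,-1],[-0.01,-0.24,0,0,0,0,-1],[-0.01,-0.24,0,0,0,0,-1],[-0.01,-0.24,0,0,0,0,-1],[-0.01,-0.24,0,0,0,0,-1],[-0.01,-0.24,0,0,0,0,-1],[-0.01,-0.24,0,0,0,0,-1]]'
python3 look.py 5; python3 - <<'E'
import cv2
i=cv2.imread("pics/wf5.png")[160:310,240:400]
cv2.imwrite("pics/wz5.png",cv2.resize(i,(640,600),interpolation=2))
E
```

```text
time_s: 8.1
ee_pos: [0.5171, 0.3464, 0.1495]
eef_rot: [-3.141, 0.001, 0.429]
force: [-0.1, -0.2, -0.5]
grip_width: 0.0003
[[0.416, -0.871, -0.26, 0.594], [-0.909, -0.399, -0.117, 0.381], [-0.001, 0.285, -0.958, 0.329], [0.0, 0.0, 0.0, 1.0]] 362.3518934442681
```

View pics/wz5.png

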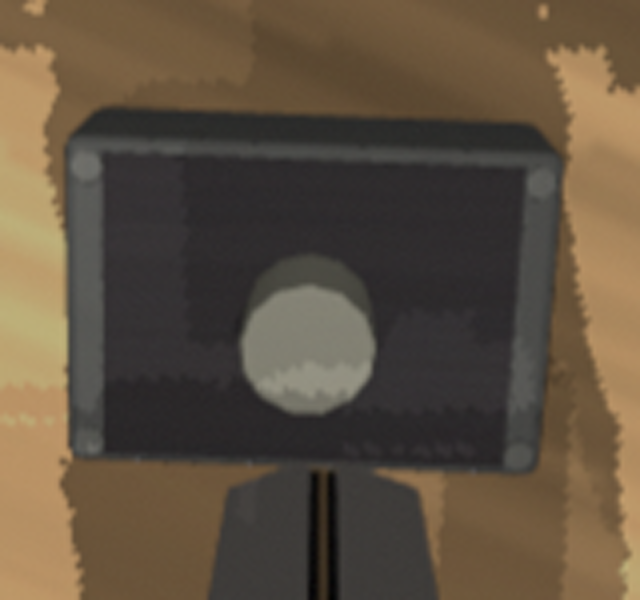

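The round top is centred at zoom (308,350). It spans 241–376 horizontally and 286–415 vertically.

```bash
python3 - <<'E'
from h import *
W=camera("wrist")
f=lambda p,z:np.array([plane(W,240+a/4,160+b/4,z) for a,b in p])
c=f([(308,350),(241,350),(376,350)],.07);s=f([(85,165),(540,183),(520,457),(88,441)],.045)
print(c[0].round(4),np.linalg.norm(c[1]-c[2]),s.mean(0).round(4),np.linalg.norm(np.diff(s[:,:2],axis=0),axis=1).round(4))
g=c[0];g[2]=.06;shift(g)
E
```

```text
[0.5158 0.3485 0.07  ] 0.025429205212030653 [0.5152 0.3484 0.045 ] [0.0907 0.0588 0.0911]
t 8.25 tcp [0.517  0.3468 0.1498] F [-0.93  0.86  0.38] grip 0.0004 shift for [0.51584651 0.34851278 0.06      ] : [-0.0002 -0.002   0.0898]
```

```bash
python3 -m jog '[[0,-0.002,0.04,0,0,0,-1],[0,-0.002,0.065,0,0,0,-1],[0,-0.002,0.075,0,0,0,-1],[0,-0.002,0.078,0,0,0,-1],[0,-0.002,0.08,0,0,0,-1],[0,-0.002,0.082,0,0,0,-1],[0,-0.002,0.084,0,0,0,-1],[0,-0.002,0.086,0,0,0,-1],[0,-0.002,0.088,0,0,0,-1],[0,-0.002,0.09,0,0,0,-1],[0,-0.002,0.09,0,0,0,-1],[0,-0.002,0.09,0,0,0,-1]]'; python3 -m jog '[[0,0,-0.005,0,0,0,-1],[0,0,-0.02,0,0,0,-1],[0,0,-0.06,0,0,0,-1],[0,0,-0.09,0,0,0,-1],[0,0,-0.09,0,0,0,-1],[0,0,-0.09,0,0,0,-1]]'
python3 look.py 6; python3 - <<'E'
import cv2
i=cv2.imread("pics/wf6.png")[160:310,240:400]
cv2.imwrite("pics/wz6.png",cv2.resize(i,(640,600),interpolation=2))
E
```

```text
time_s: 9.45
ee_pos: [0.5165, 0.3488, 0.0602]
eef_rot: [-3.141, -0.001, 0.429]
force: [3.8, 0.6, 3.7]
grip_width: 0.0006
time_s: 10.05
ee_pos: [0.5164, 0.3488, 0.151]
eef_rot: [-3.141, -0.001, 0.429]
force: [-0.1, -0.1, 0.0]
grip_width: 0.0007
[[0.416, -0.872, -0.258, 0.593], [-0.909, -0.4, -0.116, 0.383], [-0.002, 0.283, -0.959, 0.331], [0.0, 0.0, 0.0, 1.0]] 362.3518934442681
```

View pics/wz6.png

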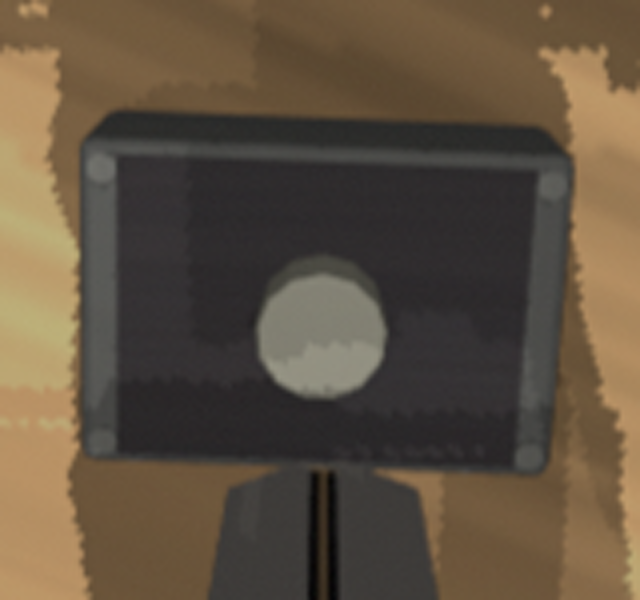

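The round one is in as well. I'll back up a little and check all four boxes from the side.

```bash
python3 -m jog '[[0,0,-0.05,0,0,0,-1],[0,0,-0.08,0,0,0,-1],[0,0,-0.08,0,0,0,-1],[0,0,-0.08,0,0,0,-1]]'
python3 - <<'E'
from h import *
S=camera("side")["image"];A=cv2.imread("pics/side0.png")[:,:,::-1]
P=[(358,208),(285,285),(283,352),(357,246)]
c=lambda I,u,v,r=24:cv2.resize(I[v-r:v+r,u-r:u+r],(200,200),interpolation=0)
cv2.imwrite("pics/chk.png",np.vstack([np.hstack([c(I,*p) for p in P]) for I in(A,S)])[:,:,::-1])
cv2.imwrite("pics/side7.png",S[:,:,::-1])
E
```

```text
time_s: 10.55
ee_pos: [0.5158, 0.3483, 0.2283]
eef_rot: [-3.141, 0.003, 0.429]
force: [0.1, 0.1, -0.4]
grip_width: 0.0005
```

View pics/chk.png

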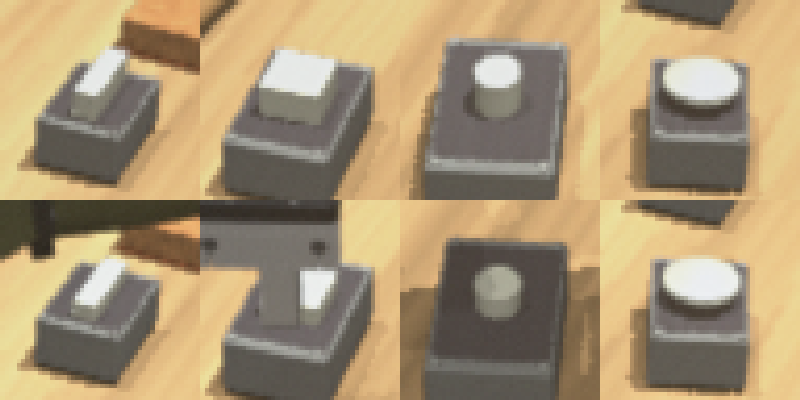

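View pics/side7.png

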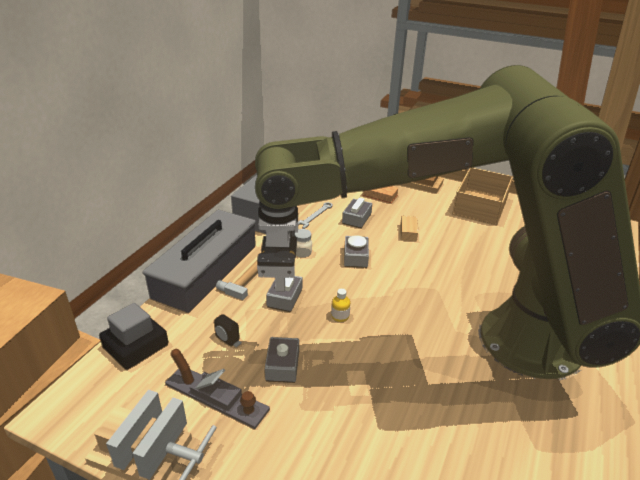

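The before/after side crops show the bar, square (partly hidden by the gripper) and round plungers lower. The boxes are at the same pixels, the mushroom is unchanged and the bystanders are in place. The gripper is clear, so I hand in.

```bash
python3 -c "
from station import ctrl
print(ctrl.hand_in())"
```

```text
the job is handed in; nothing more can be done
None
```

I pressed the bar, then the square, then the small round plunger with the closed fingertips, each about 9–10 mm in. The job was handed in at about 10.6 s of robot time, with the gripper clear of everything.

- **Plungers:** wrist views after each press showed that plunger staying in. The final side view agreed, though the gripper partly hid the square one.
- **Boxes and bystanders:** in the side view the four boxes sit at the same pixels as before, the mushroom stop is still out, and the other things I could see are where they were.
- **Disagreements:** the side and top views differed by about 5 mm in x, so I aimed by the wrist camera, which matched the given sizes. The vertical force while pressing read 3.7–4.7 N, below the roughly 6 N expected at that depth. I judged the presses by tip height and the pictures instead.

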